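Lock the jar carrier with its clevis pin

TASK

Lock the jar in its metal carrier: swing the locking bar fully shut into the fork, then take the longer of the two pins out of the wooden rack and push it down through the fork and the eye of the bar until its flange sits flat on the fork. Leave the shorter pin in the rack, and the jar standing in the carrier.

Things in the scene. Friction and masses are not known exactly. Their poses are not given: they have to be found in the camera images.
- carrier: Fixed grey metal jar carrier: base plate 150 x 204 x 10 mm; a pocket with walls up to z = 56 mm at the sides and back, open at the front (-x); hinge post at x = -60, y = -80 mm, fork at x = -60, y = +80 mm. Origin: on the bench under the plate, middle of its width, 80 mm behind its front edge; x points from the open front to the back, y from hinge to fork, z up.
- fork_hole (a point): Centre of the upper hole mouth, on the fork's top face, 64 mm above the bench. The fork has two 36 x 36 mm cheeks, z = 54 to 64 and 28 to 40 mm, with one vertical 14 mm hole through both, and a solid web on the +x side; the bar's eye enters the slot between the cheeks from the front.
- locking_bar (a joint): Angle of the flat steel locking bar about its vertical hinge: 0 = shut against its stop, eye in line with the fork's holes; grows as it swings out to the front (-x, anticlockwise from above), to 1.4. Stays where it is left. Bar 20 mm wide, z = 42 to 52 mm, with a round eye 34 mm across (hole 14 mm) 160 mm from the hinge.
- bar_hinge (a point): Centre of the bar's hinge, at the level of the bar's upper face (z = 52 mm).
- bar_knob (a point): Point on the axis of the upright round knob on the bar, 16 mm in diameter, 90 mm from the hinge; the knob reaches from z = 52 to 92 mm above the bench, this point lies at 77 mm. Moves with the bar.
- bar_eye (a point): Centre of the hole in the bar's eye, at its upper face (z = 52 mm). Moves with the bar.
- long_pin: The longer steel headed pin: shaft 12 mm thick, 50 mm long with an 8 mm tapered nose; then a flange 28 mm across, 5 mm thick; then a round ringed grip 18 mm across, 32 mm high; 80 g. Origin at the nose's tip, z along the pin to the grip. Stands upright in either of the rack's holes, 20 mm deep, its flange about 30 mm above the rack.
- long_pin_head (a point): On the long pin's axis at the underside of its flange, 50 mm above the nose's tip; meets point fork_hole when seated.
- short_pin: The shorter pin: same flange and grip but a shaft of only 24 mm, 61 mm in all. Origin at the nose's tip, z up. Stands in the rack's other hole, its flange about 4 mm above the rack. Too short to lock the fork.
- pin_rack: Fixed plain wooden block 124 x 50 x 30 mm (x, y, z) with two blind vertical holes 14 mm wide and 20 mm deep at x = -35 and +35 mm. Origin at the centre of its underside.
- jar: Brown screw jar with a white lid, 62 mm in diameter and 78 mm high, standing in the carrier's pocket on the base plate. Origin at the centre of its underside.
- pocket (a point): Centre of the pocket's floor, on top of the base plate (z = 10 mm above the bench).
There are look-alikes about, which are no part of the job. What is shaped like the long_pin but orange is not meant.

How it is judged:
By the outcome, as a careful person would: the job done as asked, in the order asked, and still so for the second after the job is handed in, with the robot touching nothing.
It also fails if it takes over 51 s, if anything falls off the work surface, if the arm or the gripper's body presses on something with over 40 N, if the wrist force passes 120 N, or if a joint passes its speed limit or range.

ROBOT

A 6-joint arm with a two-finger parallel gripper is mounted at the origin on a cart in front of the work surface, level with it; the furniture and walls round the work are solid. World frame = base frame: x ahead of the robot, y to its left, z up, the work surface at z = 0. Lengths are in m, angles in rad, forces in N, time in s.
With the tool pointing down it reaches from about 0.3 to 0.875 m from the base axis. Payload 6.4 kg.
Tool frame: the origin (TCP) lies where the fingers leave the gripper's body, on its centre line; the fingertips stand 73 mm ahead of it and the grasp point (between the pads) lies 54 mm ahead of it; z points along the fingers, x is the direction in which the jaws open and shut, and the axes are right-handed (so a half turn about z gives the same grasp; the last joint's range is limited). The gripper opens to 85 mm and grips with 20 to 120 N. Pads are 22 mm wide; open, the fingers measure 114 mm over their backs; the gripper's body (76 mm by 85 mm) begins 54 mm behind the grasp point. The pads swing forward as they close: fully open they stand 13 mm farther back than shut.
Start: joints at [1.011, 0.181, 1.607, -0, 1.354, -0.206], TCP at [0.199, 0.539, 0.304] pointing down, gripper open.
Joint ranges: [-2.99, 2.99], [-0.89, 2.07], [0.3, 2.58], [-1.14, 4.28], [0, 2.63], [-3.12, 3.12]. Speed limits (rad/s): [2.57, 2.57, 3.01, 3.14, 3.14, 3.14].

INTERFACE

Orientations are given as a unit quaternion [w, x, y, z].
In Python, from rig import r gives the robot as it stands.
- The arm moves only by the tool send_rows, never from a script. Its arguments are lists of equal length, an entry for each row: "dp": the shift along the world's x, y, z in cm, a list of three; "roll": the turn about the world's z in rad; "gripper": the opening in per cent of the stroke, from 0 (shut) to 100 (fully open). In form: {"dp": [[tx, ty, tz], ...], "roll": [roll, ...], "gripper": [gripper, ...]}. A call has exactly 8 rows; each row is the pose to reach, as a shift and turn from the pose measured when the call began; what a row does not reach only later rows make up. A row lasts 1/10 s, in which the tool goes at most 50 mm and 8.59 degrees, less where a joint would pass 70% of its speed; a pose out of reach is approached as far as the arm can. A call with a gripper value outside its range is refused whole. The fingers move at their own pace and stop on an object; "newtons" is the grip in N (left out, the last holds). Time passes only in rows, so rows that repeat a pose let the fingers close, or fill a call up. It gives the time, the measured TCP pose, the force and the opening at its end, in the units of the state.
- r.observe(): the state, without advancing time (a new reading comes with each control period).
- r.snapshot(name): name is "side" or "top"; returns the picture (420x560x3 uint8, red, green, blue); there is no depth.
- r.get_calibration(name): a dict with "fx", "fy", "cx", "cy" (pixels), "rvec" (rotation vector, rad) and "tvec" (3), from world to camera coordinates, as OpenCV has them. Camera axes: x right, y down, z forward; pixel columns grow to the right and rows downward; lengths in m; the calibration is good to about 2 mm. A picture is of the moment at which its call begins. get_calibration takes no time and is no camera call.
- r.hand_in(): hands the job in, once; it reports no verdict.
Trained networks look in the newest picture that a camera, given by its name, has taken for a name from the list of things; names that differ only in an ending like _2 or _b are one class to them, and where a whole thing is asked for, a point or a joint stands for the part that bears it (a point fixed in the world has none). Each returns a list of dicts, best first, with "conf" (0 to 1); they miss things now and then, are a little off and sometimes report something else, mostly with a low value. They report only what shows in the picture. A call takes as long as a camera call. They do not tell look-alikes from the thing itself.
- r.look_for(query, camera): "extent" ([left, top, width, height] in pixels, round what is visible of it).
- r.regions_of(query, camera): "region" (420x560 bool, what is visible of it) and "extent" ([left, top, width, height] in pixels, round what is visible of it).
The state is a dict: "t": time; "q": joint angles; "qvel": joint speeds; "effort": joint torques, N m; "tcp_pos": TCP position; "eef_rot": TCP orientation; "force": force on the tool from outside, world axes, zero at the start; "torque": the same for the moment, N m; "grip_width": finger opening in m.
Only numpy, scipy, OpenCV 4.12 (cv2) and the standard library are available. Lean on these libraries where they do the work, as an engineer would, in place of code of your own. Each camera call takes 0.05 s, during which the arm holds its last target. There are 200 camera calls.

## Working session

There is one attempt and no reset: what is moved stays moved. The work goes in short steps, Python scripts to look and compute and a tool call to move; the robot and the scene stay as the last step left them, time stands still between calls to the robot, and variables do not carry over. Pictures are saved under pics/ and viewed, about 8 in all and at most 12, crops included, and the job is handed in when it is done.

Besides the shell and the picture viewer there is one more tool, called after "Request:" as a command line: name --pt "numbers of a row" for each row, then --argument value for the rest. send_rows: Moves the arm, as the interface text tells. Its arguments: {"type":"object","properties":{"dp":{"type":"array"},"roll":{"type":"array"},"gripper":{"type":"array"},"newtons":{"type":"number"}},"required":["dp","roll","gripper"]}

```bash
mkdir -p pics; ls
cat > h.py <<'E'
import numpy as np, cv2
from rig import r
def P(n):
    c=r.get_calibration(n);K=np.array([[c['fx'],0,c['cx']],[0,c['fy'],c['cy']],[0,0,1.]])
    return K,cv2.Rodrigues(np.array(c['rvec'],float))[0],np.array(c['tvec'],float).reshape(3)
def ray(n,uv):
    K,R,t=P(n);d=R.T@np.linalg.solve(K,[uv[0],uv[1],1.]);return -R.T@t,d
def at_z(n,uv,z):
    o,d=ray(n,uv);return o+d*(z-o[2])/d[2]
def tri(uvs,uvt):
    A=[];
    for n,uv in(('side',uvs),('top',uvt)):
        K,R,t=P(n);M=K@np.c_[R,t];A+= [uv[0]*M[2]-M[0],uv[1]*M[2]-M[1]]
    v=np.linalg.svd(np.array(A))[2][-1];return v[:3]/v[3]
def proj(n,X):
    K,R,t=P(n);p=K@(R@np.array(X,float)+t);return p[:2]/p[2]
def save(n,f):
    im=r.snapshot(n);cv2.imwrite('pics/'+f,im[:,:,::-1]);return im
E
python3 - <<'E'
from h import *
a=save('side','s0.png');b=save('top','t0.png')
cv2.imwrite('pics/both0.png',cv2.resize(np.vstack([a,b]),None,fx=.714,fy=.714)[:,:,::-1])
print(r.observe())
for n in('side','top'):
    print(n,r.get_calibration(n))
    for q in['carrier','fork_hole','bar_hinge','bar_knob','bar_eye','long_pin','long_pin_head','short_pin','pin_rack','jar','pocket']:
        print(q,[(np.round(d['extent']).astype(int).tolist(),round(d['conf'],2)) for d in r.look_for(q,n)][:4])
E
```

```text
pics
{'t': 0.1, 'q': array([ 1.01076211e+00,  1.81468101e-01,  1.60786831e+00, -3.01614840e-05,
        1.35381056e+00, -2.06332244e-01]), 'qvel': array([ 0.001211  , -0.00123097, -0.00107883,  0.00090336,  0.00149375,
        0.00024874]), 'effort': array([-1.31588799e-04, -4.45872259e+01, -3.52237737e+01, -3.49283673e-04,
        4.13151647e-03,  8.26219946e-06]), 'tcp_pos': array([0.19897119, 0.53908188, 0.30309258]), 'eef_rot': array([ 3.17774274e-04,  8.20477318e-01,  5.71678552e-01, -7.09374878e-04]), 'force': array([ 0.60064823,  0.26607453, -0.00173306]), 'torque': array([ 0.04447202, -0.00597005, -0.02463593]), 'grip_width': 0.0853936781530389}
side {'fx': 543.624484066338, 'fy': 543.624484066338, 'cx': 288.31634432818487, 'cy': 199.65137915500378, 'rvec': array([ 0.44548338, -2.90813882,  0.83484774]), 'tvec': array([0.56451017, 0.14349374, 1.00507351])}
carrier [([225, 132, 114, 101], 0.62)]
fork_hole [([223, 133, 116, 102], 0.66)]
bar_hinge [([224, 130, 115, 101], 0.56)]
bar_knob [([311, 140, 24, 84], 0.84)]
bar_eye [([308, 143, 32, 84], 0.77)]
long_pin [([214, 271, 8, 28
[... 248 characters left out ...]
.87)]
top {'fx': 435.80979588528857, 'fy': 435.80979588528857, 'cx': 283.9096516087181, 'cy': 204.5189342145111, 'rvec': array([ 2.08983538, -2.13427976,  0.22324329]), 'tvec': array([0.05390612, 0.59020318, 0.80912199])}
carrier [([270, 152, 94, 108], 0.64)]
fork_hole [([268, 154, 97, 105], 0.94)]
bar_hinge [([270, 153, 99, 108], 0.66)]
bar_knob [([279, 210, 86, 52], 0.92)]
bar_eye [([275, 212, 90, 48], 0.61)]
long_pin [([213, 170, 13, 14], 0.67), ([180, 173, 11, 16], 0.59)]
long_pin_head [([180, 174, 17, 11], 0.53), ([213, 171, 11, 15], 0.49)]
short_pin []
pin_rack [([207, 171, 30, 58], 0.76)]
jar [([308, 161, 32, 32], 0.75), ([209, 171, 27, 61], 0.5)]
pocket [([264, 152, 104, 111], 0.82)]
```

Run:
```python
import cv2,numpy as np
a=cv2.imread('pics/s0.png')[110:310,190:370];b=cv2.imread('pics/t0.png')[140:270,165:375]
a=cv2.resize(a,None,fx=3,fy=3,interpolation=3);b=cv2.resize(b,(540,334),interpolation=3)
c=np.vstack([a[:600]]);cv2.imwrite('pics/c_s0.png',c)
cv2.imwrite('pics/c_t0.png',cv2.resize(cv2.imread('pics/t0.png')[130:280,165:375],None,fx=3.8,fy=3.8,interpolation=3))
```

```text
(no output)
```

View pics/both0.png

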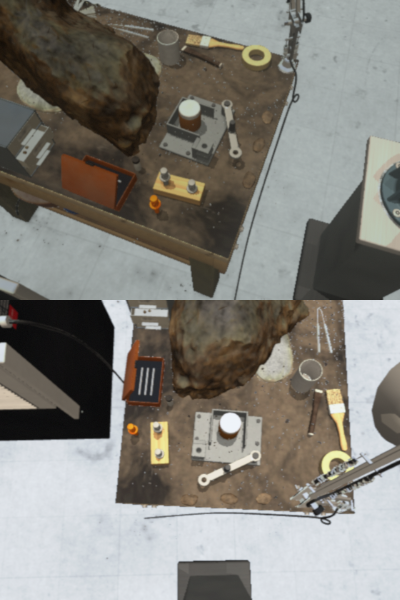

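View pics/c_s0.png

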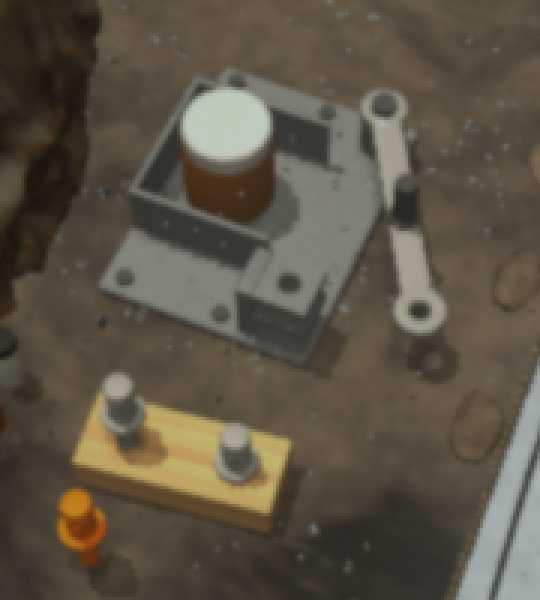

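View pics/c_t0.png

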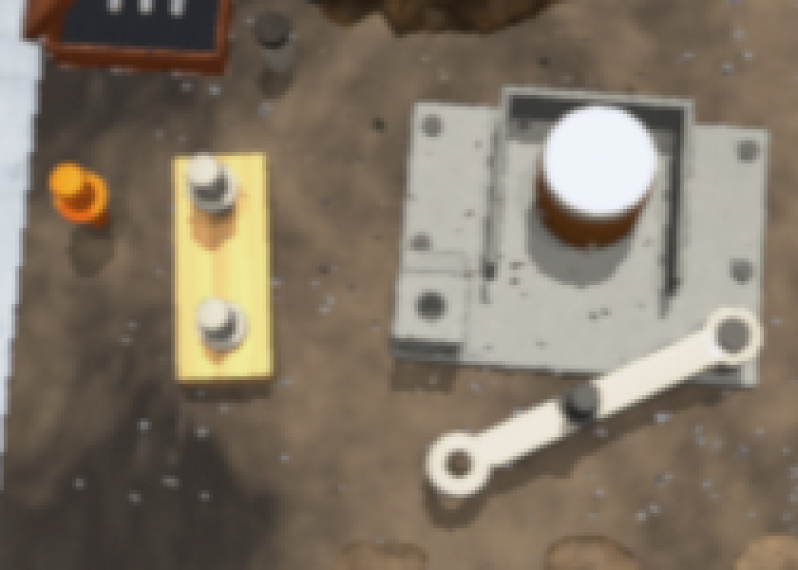

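The pictures show a jar in the carrier (side px 265,155) and the bar swung out with its eye at side (330,213), top (286,252).

Candidates for the long pin:
- **Left rack pin:** side (230,240), top (219,176). Tall, with its shaft visible between flange and rack.
- **Right rack pin:** side (269,258), top (221,214). Its flange sits on the wood, so it is the short one.
- **Orange pin:** side (216,285), not meant.
- **Grey stub:** side (192,228), beside the tray.

I choose the left rack pin. A large brown mass hangs into both views, so I'll locate it too.

Run:
```python
from h import *
S=lambda x,y:(190+x/3,110+y/3)
T=lambda x,y:(165+x/3.8,130+y/3.8)
D={'fork':(S(289,283),T(431,305)),'eye':(S(420,310),T(459,463)),'hinge':(S(385,105),T(734,336)),'knobtop':(S(406,182),T(580,395)),
'long_griptop':(S(118,382),T(205,170)),'long_flange':(S(124,416),T(212,189)),'short_griptop':(S(236,433),T(211,314)),'lid':(S(227,118),T(603,160)),'orange':(S(76,502),T(68,182)),'brown_tip':((203,213),(300,133)),'lightpole':((410,85),(425,285))}
for k,(s,t) in D.items():
    X=tri(s,t);e=[np.linalg.norm(proj('side',X)-s),np.linalg.norm(proj('top',X)-t)]
    print(k,X.round(4),np.round(e,1))
for X in[(0,0,0),(.199,.539,.304),(.199,.539,.45),(.3,0,0.3)]: print(X,proj('side',X),proj('top',X))
for n in('side','top'):print(n,ray(n,(0,0))[0])
```

```text
fork [0.5796 0.0527 0.0574] [0.3 0.5]
eye [0.4974 0.0397 0.0448] [0.3 0.5]
hinge [ 0.5617 -0.1077  0.0478] [0.2 0.3]
knobtop [ 0.5259 -0.0215  0.0894] [0.3 0.4]
long_griptop [0.6466 0.1673 0.0928] [0.1 0.1]
long_flange [0.6464 0.1692 0.0537] [0.3 0.5]
short_griptop [0.5756 0.1669 0.069 ] [0.1 0.2]
lid [ 0.6498 -0.0383  0.0853] [0.  0.1]
orange [0.6453 0.2403 0.0811] [0. 0.]
brown_tip [ 0.8155 -0.0049 -0.1763] [4.9 6.8]
lightpole [ 0.4184 -0.1851  0.1898] [2.3 4. ]
(0, 0, 0) [593.64878802 277.26432036] [312.94460041 522.41453935]
(0.199, 0.539, 0.304) [517.50962163 594.62168683] [-103.20611801  476.43921827]
(0.199, 0.539, 0.45) [591.74636818 612.37518826] [-238.78779468  539.30944832]
(0.3, 0, 0.3) [477.84125697 137.15652703] [319.73484818 381.46578675]
side [0.41566833 0.56159973 0.92804123]
top [0.4107092  0.04496355 0.91390388]
```

```bash
python3 - <<'E'
from h import *
from matplotlib import path as _p
E
python3 - <<'E'
from h import *
s=np.array([(0,0),(60,0),(150,62),(158,90),(150,125),(138,153),(115,145),(60,110),(0,55)])/.714
t=np.array([(168,0),(310,0),(300,20),(270,50),(240,85),(215,97),(180,92),(175,60)])/.714
def mk(p):
    m=np.zeros((420,560),np.uint8);cv2.fillPoly(m,[p.astype(np.int32)],1);return m
M={'side':mk(s),'top':mk(t)}
g=np.stack(np.meshgrid(np.arange(.3,1.3,.02),np.arange(-.6,.6,.02),np.arange(0,.9,.02),indexing='ij'),-1).reshape(-1,3)
ok=np.ones(len(g),bool)
for n in M:
    K,R,tt=P(n);c=g@R.T+tt;p=c@K.T;uv=(p[:,:2]/p[:,2:]);i=np.round(uv).astype(int)
    inn=(c[:,2]>.05)&(i[:,0]>=0)&(i[:,0]<560)&(i[:,1]>=0)&(i[:,1]<420)
    v=np.zeros(len(g),bool);v[inn]=M[n][i[inn,1],i[inn,0]]>0;ok&=v
h=g[ok]
for z in np.unique(h[:,2]):
    q=h[h[:,2]==z];print(round(z,2),len(q),q[:,:2].min(0).round(2),q[:,:2].max(0).round(2))
E
```

```text
0.0 210 [ 0.78 -0.3 ] [1.1  0.08]
0.02 217 [ 0.76 -0.3 ] [1.08 0.1 ]
0.04 210 [ 0.76 -0.28] [1.06 0.1 ]
0.06 202 [ 0.76 -0.26] [1.04 0.1 ]
0.08 197 [ 0.74 -0.24] [1.04 0.1 ]
0.1 195 [ 0.74 -0.24] [1.02 0.1 ]
0.12 181 [ 0.74 -0.22] [1.   0.12]
0.14 164 [ 0.72 -0.18] [0.98 0.12]
0.16 152 [ 0.72 -0.16] [0.98 0.12]
0.18 142 [ 0.72 -0.16] [0.96 0.12]
0.2 124 [ 0.7  -0.14] [0.94 0.12]
0.22 103 [ 0.7  -0.12] [0.92 0.12]
0.24 93 [ 0.7  -0.08] [0.92 0.12]
0.26 80 [ 0.68 -0.08] [0.9 0.1]
0.28 65 [ 0.68 -0.06] [0.88 0.1 ]
0.3 51 [ 0.68 -0.04] [0.86 0.1 ]
0.32 42 [0.68 0.  ] [0.86 0.1 ]
0.34 33 [0.68 0.  ] [0.84 0.1 ]
0.36 21 [0.7  0.02] [0.82 0.1 ]
0.38 12 [0.7  0.04] [0.8 0.1]
0.4 8 [0.74 0.06] [0.8 0.1]
0.42 2 [0.78 0.08] [0.78 0.1 ]Traceback (most recent call last):
  File "<stdin>", line 2, in <module>
ModuleNotFoundError: No module named 'matplotlib'
```

Measured heights come out 2 to 6 mm below the nominal ones (pin grip top 93 vs 97, fork 57 vs 64, lid 85 vs 88), which looks like a steady bias. The hinge-to-eye and hinge-to-fork lengths both measure 161 mm (160 given). The bar stands at about 0.52 rad. The brown mass lies beyond x≈0.68, y<0.12, so it's clear of the work. First I'll swing the bar shut by pushing the knob with closed fingers.

Request:
send_rows --pt "3 -4 0" --pt "6 -8 -1" --pt "9 -12 -1" --pt "12 -16 -2" --pt "14 -20 -2" --pt "16 -24 -3" --pt "18 -28 -3" --pt "20 -32 -3" --roll '[0.1, 0.2, 0.35, 0.35, 0.35, 0.35, 0.35, 0.35]' --gripper '[0, 0, 0, 0, 0, 0, 0, 0]'

```text
t: 2.0
tcp_pos: [0.3996, 0.2176, 0.2738]
eef_rot: [0.0, 0.708, 0.706, 0.0]
force: [0.9, 0.6, 0.4]
grip_width: -0.0
```

Request:
send_rows --pt "1 -4 0" --pt "2 -8 -1" --pt "3.5 -12 -2" --pt "4.5 -16 -3.5" --pt "5.5 -20 -6" --pt "6.2 -23.8 -9" --pt "6.2 -23.8 -12" --pt "6.2 -23.8 -13.6" --roll '[0, 0, 0, 0, 0, 0, 0, 0]' --gripper '[0, 0, 0, 0, 0, 0, 0, 0]'

```text
t: 2.8
tcp_pos: [0.4606, -0.0216, 0.1356]
eef_rot: [-0.001, 0.71, 0.705, -0.001]
force: [-0.0, 0.3, 0.6]
grip_width: 0.0001
```

Run:
```python
from h import *
a=save('side','s1.png');b=save('top','t1.png')
a=cv2.resize(a[110:310,190:430],None,fx=2.2,fy=2.2,interpolation=3);b=cv2.resize(b[140:290,165:405],None,fx=2.2,fy=2.2,interpolation=3)
cv2.imwrite('pics/c1.png',np.vstack([a,b])[:600,:,::-1] if 0 else cv2.resize(np.vstack([a,b]),None,fx=.77,fy=.77)[:,:,::-1])
print(r.observe()['tcp_pos'])
```

```text
[ 0.45987391 -0.02037421  0.13554662]
```

View pics/c1.png

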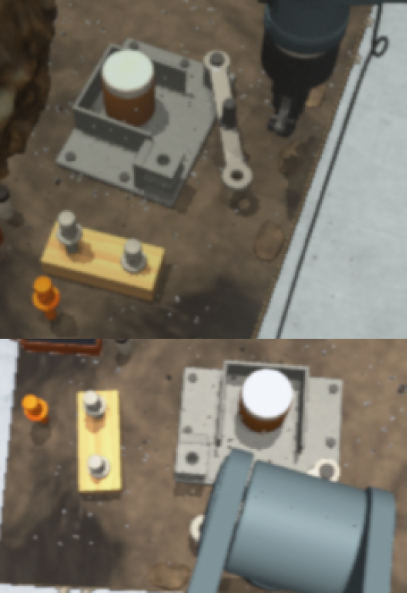

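The side view shows the closed fingertips at about (283,120) in the crop, in front of the knob at (229,110) and lined up with it. Pushing now.

Request:
send_rows --pt "1.5 0 0" --pt "3 0 0" --pt "4 0 0" --pt "5 0 0" --pt "6 0.1 0" --pt "7 0.2 0" --pt "7.5 0.2 0" --pt "8 0.2 0" --roll '[0, 0, 0, 0, 0, 0, 0, 0]' --gripper '[0, 0, 0, 0, 0, 0, 0, 0]'

```text
t: 3.7
tcp_pos: [0.5403, -0.0182, 0.1355]
eef_rot: [-0.002, 0.709, 0.705, -0.001]
force: [-1.7, 1.1, 0.9]
grip_width: -0.0002
```

Request:
send_rows --pt "0.1 0 0" --pt "0.2 0 0" --pt "0.3 0 0" --pt "0.4 0 0" --pt "0.5 0 0" --pt "0.6 0 0" --pt "0.7 0 0" --pt "0.7 0 0" --roll '[0, 0, 0, 0, 0, 0, 0, 0]' --gripper '[0, 0, 0, 0, 0, 0, 0, 0]'

```text
t: 4.5
tcp_pos: [0.5474, -0.0183, 0.1355]
eef_rot: [-0.002, 0.709, 0.705, -0.001]
force: [-0.6, 1.2, -0.0]
grip_width: 0.0
```

Request:
send_rows --pt "0.1 0 0" --pt "0.2 0 0" --pt "0.3 0 0" --pt "0.4 0 0" --pt "0.5 0 0" --pt "0.6 0 0" --pt "0.6 0 0" --pt "0.6 0 0" --roll '[0, 0, 0, 0, 0, 0, 0, 0]' --gripper '[0, 0, 0, 0, 0, 0, 0, 0]'

```text
t: 5.3
tcp_pos: [0.5528, -0.0183, 0.1354]
eef_rot: [-0.003, 0.709, 0.706, -0.002]
force: [-4.6, 1.1, 2.2]
grip_width: -0.0001
```

Request:
send_rows --pt "0.1 0 0" --pt "0.15 0 0" --pt "0.2 0 0" --pt "0.25 0 0" --pt "0.3 0 0" --pt "0.3 0 0" --pt "0.3 0 0" --pt "0.3 0 0" --roll '[0, 0, 0, 0, 0, 0, 0, 0]' --gripper '[0, 0, 0, 0, 0, 0, 0, 0]'

```text
t: 6.1
tcp_pos: [0.5534, -0.0182, 0.1354]
eef_rot: [-0.005, 0.708, 0.706, -0.004]
force: [-14.8, -0.1, 11.1]
grip_width: 0.0003
```

The bar met its stop: 15 N at x=0.553, as predicted. I'll back off, rise and go over the long pin.

Request:
send_rows --pt "-2 0 0" --pt "-2.5 0 4" --pt "-2.5 3 8" --pt "0 6.5 11" --pt "2.5 10 12" --pt "5 13.5 12" --pt "7 16.5 12" --pt "9 18.5 12" --roll '[0, 0, 0, 0, 0, 0, 0, 0]' --gripper '[0, 0, 0, 0, 60, 60, 60, 60]'

```text
t: 6.9
tcp_pos: [0.6445, 0.1691, 0.2558]
eef_rot: [-0.005, 0.708, 0.706, -0.003]
force: [0.0, -0.7, 0.2]
grip_width: 0.0515
```

Run:
```python
from h import *
a=save('side','s2.png');b=save('top','t2.png')
a=cv2.resize(a[120:290,190:350],(480,510),interpolation=3);b=cv2.resize(b[150:260,165:375],None,fx=1.5,fy=1.5,interpolation=3)
b=cv2.resize(b,(315,165));c=np.zeros((510,800,3),np.uint8);c[:,:480]=a;c[:165,480:795]=b
cv2.imwrite('pics/c2.png',c[:,:,::-1])
print(r.observe()['tcp_pos'],r.observe()['grip_width'])
```

```text
[0.64518016 0.16925738 0.25531617] 0.05105493883592398
```

View pics/c2.png

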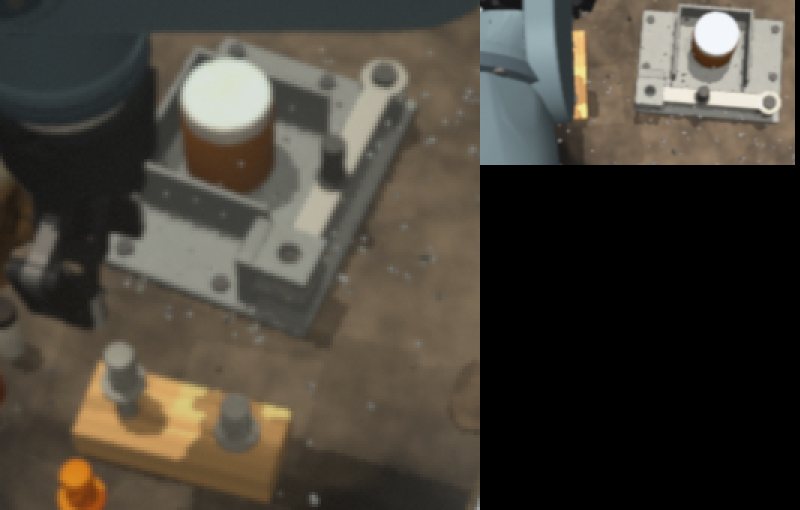

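The bar now lies in the fork, in line with its holes (crop top view 650–768, 95). Long and short pin are unchanged. Descending on the long pin.

Request:
send_rows --pt "0.1 -0.1 -2" --pt "0.1 -0.1 -4.5" --pt "0.1 -0.1 -7" --pt "0.1 -0.1 -9" --pt "0.1 -0.1 -10" --pt "0.1 -0.1 -10.8" --pt "0.1 -0.1 -11.2" --pt "0.1 -0.1 -11.2" --roll '[0, 0, 0, 0, 0, 0, 0, 0]' --gripper '[60, 60, 60, 60, 60, 60, 60, 60]'

```text
t: 7.8
tcp_pos: [0.6464, 0.1681, 0.1436]
eef_rot: [-0.005, 0.708, 0.707, -0.003]
force: [-1.1, 1.0, 0.9]
grip_width: 0.0512
```

Run:
```python
from h import *
a=save('side','s3.png')
cv2.imwrite('pics/c3.png',cv2.resize(a[170:310,170:310],None,fx=4,fy=4,interpolation=3)[:,:,::-1])
o=r.observe();print(o['tcp_pos'],o['force'])
```

```text
[0.64660691 0.16819774 0.14409943] [ 0.08228697  0.0295829  -0.15220522]
```

View pics/c3.png

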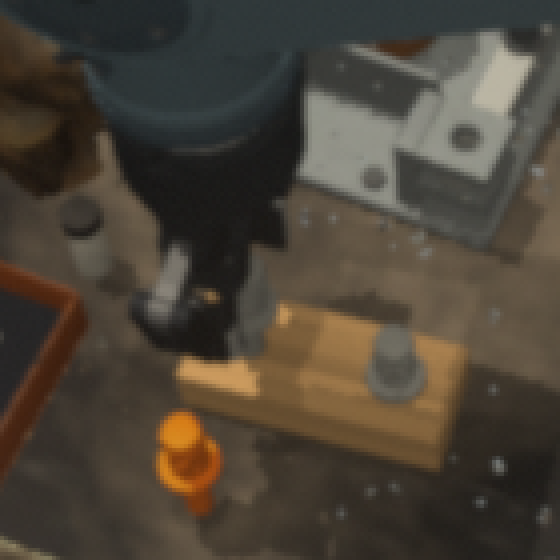

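The fingers straddle the long pin and hide it. The short pin stands clear at crop (397,365). Closing, then lifting straight up.

Request:
send_rows --pt "0 0 0" --pt "0 0 0" --pt "0 0 0" --pt "0 0 0" --pt "0 0 0" --pt "0 0 0" --pt "0 0 0" --pt "0 0 0" --roll '[0, 0, 0, 0, 0, 0, 0, 0]' --gripper '[0, 0, 0, 0, 0, 0, 0, 0]' --newtons 60

```text
t: 8.65
tcp_pos: [0.6472, 0.1684, 0.1451]
eef_rot: [-0.004, 0.708, 0.707, -0.002]
force: [-0.2, 1.3, 5.8]
grip_width: 0.016
```

Request:
send_rows --pt "0 0 0.5" --pt "0 0 1" --pt "0 0 2" --pt "0 0 3.5" --pt "0 0 5.5" --pt "0 0 7" --pt "0 0 8" --pt "0 0 8" --roll '[0, 0, 0, 0, 0, 0, 0, 0]' --gripper '[0, 0, 0, 0, 0, 0, 0, 0]'

```text
t: 9.45
tcp_pos: [0.6482, 0.1685, 0.2277]
eef_rot: [-0.003, 0.708, 0.707, -0.0]
force: [-0.8, -0.4, -0.1]
grip_width: 0.0157
```

Request:
send_rows --pt "-2 -2 0" --pt "-4 -4.5 0" --pt "-5 -7 0" --pt "-6 -9 0" --pt "-6.8 -11 0" --pt "-6.8 -11.4 0" --pt "-6.8 -11.4 0" --pt "-6.8 -11.4 0" --roll '[0, 0, 0, 0, 0, 0, 0, 0]' --gripper '[0, 0, 0, 0, 0, 0, 0, 0]'

```text
t: 10.25
tcp_pos: [0.5804, 0.055, 0.2274]
eef_rot: [-0.003, 0.708, 0.707, -0.0]
force: [1.5, 0.5, -1.6]
grip_width: 0.0162
```

Run:
```python
from h import *
a=save('side','s4.png');b=save('top','t4.png')
c=cv2.resize(a[120:270,200:340],None,fx=4,fy=4,interpolation=3)
cv2.imwrite('pics/c4.png',c[:,:,::-1])
o=r.observe();print(o['tcp_pos'],o['eef_rot'])
for n in('side','top'):
  for q in('long_pin','long_pin_head'):print(n,q,[(np.round(d['extent']).tolist(),round(d['conf'],2)) for d in r.look_for(q,n)][:3])
S=lambda x,y:(190+x/3,110+y/3)
T=lambda x,y:(165+x/3.8,130+y/3.8)
for k,s,t,z in[('fork',S(289,283),T(431,305),.064),('hinge',S(385,105),T(734,336),.052),('grip',S(118,382),T(205,170),.097),('short',S(236,433),T(211,314),.071),('fork2',(190+289/3,120+252/3),None,.064)]:
  print(k,at_z('side',s,z).round(4),at_z('top',t,z).round(4) if t else '')
```

```text
[0.58036587 0.05534623 0.2274844 ] [-2.76876146e-03  7.07238731e-01  7.06969296e-01 -3.53705605e-04]
side long_pin [([210.0, 271.0, 11.0, 26.0], 0.66)]
side long_pin_head [([210.0, 274.0, 17.0, 24.0], 0.6), ([226.0, 134.0, 102.0, 100.0], 0.34)]
top long_pin [([180.0, 175.0, 16.0, 14.0], 0.76), ([271.0, 203.0, 12.0, 8.0], 0.42)]
top long_pin_head [([183.0, 174.0, 10.0, 12.0], 0.6), ([272.0, 204.0, 7.0, 3.0], 0.56)]
fork [0.5777 0.0567 0.064 ] [0.5793 0.0526 0.064 ]
hinge [ 0.5606 -0.1044  0.052 ] [ 0.5616 -0.107   0.052 ]
grip [0.6454 0.1692 0.097 ] [0.6456 0.1667 0.097 ]
short [0.575  0.1679 0.071 ] [0.5756 0.1667 0.071 ]
fork2 [0.578 0.056 0.064]
```

View pics/c4.png

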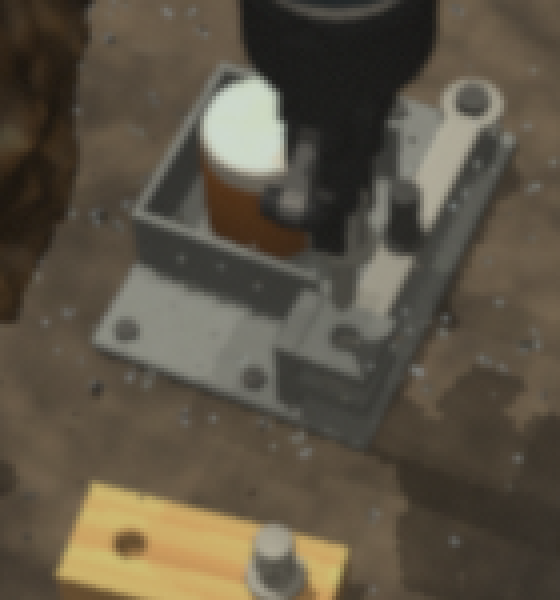

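Run:
```python
from h import *
for z in(.10,.13,.15,.155,.173,.227):
  p=proj('side',(.5804,.0552,z));print(z,p.round(1),((p-[200,120])*4).round(0),proj('top',(.5804,.0552,z)).round(1))
a=cv2.imread('pics/s4.png')
c=cv2.resize(a[150:225,255:325],None,fx=8,fy=8,interpolation=3);c=cv2.convertScaleAbs(c,alpha=1.8,beta=20)
cv2.imwrite('pics/c4b.png',c)
```

```text
0.1 [285.1 192.9] [340. 292.] [276.8 206.1]
0.13 [285.  183.7] [340. 255.] [276.6 202.7]
0.15 [285.  177.3] [340. 229.] [276.4 200.4]
0.155 [285.  175.7] [340. 223.] [276.3 199.8]
0.173 [284.9 169.6] [340. 199.] [276.1 197.5]
0.227 [284.7 150.3] [339. 121.] [275.6 190.1]
```

View pics/c4b.png

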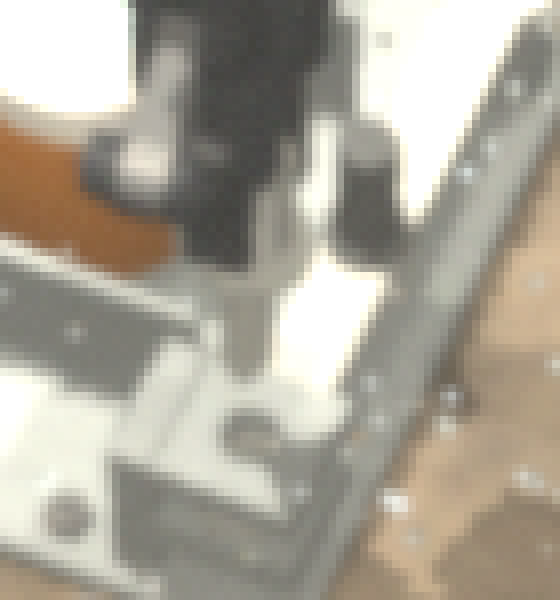

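The shaft hangs below the fingers (crop about (245,280–380)), right above the fork hole at (250,432). Refining the offset by comparing the same-camera readings of the rack pin, whose true place the gripper found, with the fork hole.

Run:
```python
from h import *
def cen(f,uv,w=6):
    g=cv2.cvtColor(cv2.imread('pics/'+f),cv2.COLOR_BGR2GRAY).astype(float);u,v=map(round,uv)
    p=g[v-w:v+w+1,u-w:u+w+1];wt=np.clip(np.percentile(p,60)-25-p,0,None)
    yy,xx=np.mgrid[-w:w+1,-w:w+1];m=(xx**2+yy**2<=w*w);wt=wt*m
    return (u+(wt*xx).sum()/wt.sum(),v+(wt*yy).sum()/wt.sum()),wt.sum().round()
for n,f,uv,z,k in[('side','s0.png',(286,204),.064,'fork'),('side','s2.png',(286,204),.064,'fork'),('top','t0.png',(278,210),.064,'fork'),('top','t2.png',(278,210),.064,'fork'),('side','s4.png',(232.5,255.5),.03,'rackhole'),('top','t4.png',(220,182),.03,'rackhole')]:
    c,w=cen(f,uv,5);print(k,n,np.round(c,2),w,at_z(n,c,z).round(4))
```

```text
fork side [285.85 203.94] 985.0 [0.5789 0.0561 0.064 ]
fork side [285.72 203.85] 1098.0 [0.5792 0.056  0.064 ]
fork top [277.93 209.95] 2399.0 [0.58   0.0536 0.064 ]
fork top [277.93 209.95] 2588.0 [0.58   0.0536 0.064 ]
rackhole side [231.88 255.37] 1515.0 [0.6462 0.1712 0.03  ]
rackhole top [nan nan] 0.0 [nan nan nan]<stdin>:6: RuntimeWarning: invalid value encountered in scalar divide
```

Request:
send_rows --pt "0 -0.05 -0.5" --pt "0 -0.05 -1" --pt "0 -0.05 -1.5" --pt "0 -0.05 -2" --pt "0 -0.05 -2.5" --pt "0 -0.05 -3" --pt "0 -0.05 -3.5" --pt "0 -0.05 -3.5" --roll '[0, 0, 0, 0, 0, 0, 0, 0]' --gripper '[0, 0, 0, 0, 0, 0, 0, 0]'

```text
t: 11.35
tcp_pos: [0.5798, 0.0546, 0.1916]
eef_rot: [-0.003, 0.707, 0.707, -0.001]
force: [-0.2, -0.2, -0.6]
grip_width: 0.0164
```

Request:
send_rows --pt "0 0 -0.2" --pt "0 0 -0.4" --pt "0 0 -0.6" --pt "0 0 -0.8" --pt "0 0 -1.0" --pt "0 0 -1.2" --pt "0 0 -1.4" --pt "0 0 -1.4" --roll '[0, 0, 0, 0, 0, 0, 0, 0]' --gripper '[0, 0, 0, 0, 0, 0, 0, 0]'

```text
t: 12.15
tcp_pos: [0.5795, 0.0546, 0.1772]
eef_rot: [-0.004, 0.707, 0.707, -0.001]
force: [-0.5, 0.8, -1.3]
grip_width: 0.016
```

Request:
send_rows --pt "0 0 -0.2" --pt "0 0 -0.4" --pt "0 0 -0.6" --pt "0 0 -0.8" --pt "0 0 -1.0" --pt "0 0 -1.2" --pt "0 0 -1.4" --pt "0 0 -1.4" --roll '[0, 0, 0, 0, 0, 0, 0, 0]' --gripper '[0, 0, 0, 0, 0, 0, 0, 0]'

```text
t: 12.95
tcp_pos: [0.5795, 0.0546, 0.1629]
eef_rot: [-0.004, 0.707, 0.707, -0.001]
force: [0.6, -0.1, -1.4]
grip_width: 0.0161
```

Request:
send_rows --pt "0 0 -0.2" --pt "0 0 -0.4" --pt "0 0 -0.6" --pt "0 0 -0.8" --pt "0 0 -1.0" --pt "0 0 -1.2" --pt "0 0 -1.2" --pt "0 0 -1.2" --roll '[0, 0, 0, 0, 0, 0, 0, 0]' --gripper '[0, 0, 0, 0, 0, 0, 0, 0]'

```text
t: 13.75
tcp_pos: [0.5795, 0.0545, 0.1508]
eef_rot: [-0.004, 0.707, 0.707, -0.001]
force: [1.7, -0.7, -1.9]
grip_width: 0.0158
```

Still free, with about 2 mm left. Easing down until the flange meets the fork.

Request:
send_rows --pt "0 0 -0.05" --pt "0 0 -0.1" --pt "0 0 -0.15" --pt "0 0 -0.2" --pt "0 0 -0.25" --pt "0 0 -0.3" --pt "0 0 -0.3" --pt "0 0 -0.3" --roll '[0, 0, 0, 0, 0, 0, 0, 0]' --gripper '[0, 0, 0, 0, 0, 0, 0, 0]'

```text
t: 14.55
tcp_pos: [0.58, 0.0546, 0.1494]
eef_rot: [-0.003, 0.707, 0.707, -0.001]
force: [-3.2, 0.6, 10.4]
grip_width: 0.0158
```

The flange seated at TCP z=0.149 as predicted, with 10 N up. Releasing and retreating.

Request:
send_rows --pt "0 0 0.1" --pt "0 0 0.1" --pt "0 0 0.1" --pt "0 0 0.1" --pt "0 0 0.1" --pt "0 0 1" --pt "0 0 3" --pt "0 0 6" --roll '[0, 0, 0, 0, 0, 0, 0, 0]' --gripper '[45, 45, 45, 45, 45, 45, 45, 45]'

```text
t: 15.35
tcp_pos: [0.5789, 0.0547, 0.2088]
eef_rot: [-0.005, 0.707, 0.707, -0.002]
force: [-0.6, -0.8, 0.5]
grip_width: 0.0388
```

Request:
send_rows --pt "0 0 3" --pt "-3 2 5" --pt "-6 5 5" --pt "-9 8 5" --pt "-12 12 5" --pt "-14 16 5" --pt "-16 20 5" --pt "-17 24 5" --roll '[0, 0, 0, 0, 0, 0, 0, 0]' --gripper '[45, 45, 45, 45, 45, 45, 45, 45]'

```text
t: 16.15
tcp_pos: [0.4072, 0.2962, 0.2597]
eef_rot: [-0.004, 0.707, 0.707, -0.002]
force: [1.5, -0.3, -0.2]
grip_width: 0.0384
```

Run:
```python
from h import *
a=save('side','s5.png');b=save('top','t5.png')
c=np.zeros((600,800,3),np.uint8);A=cv2.resize(a[120:295,195:345],(500,583),interpolation=3);B=cv2.resize(b[150:260,200:375],(300,189),interpolation=3)
c[:583,:500]=A;c[:189,500:]=B
cv2.imwrite('pics/c5.png',c[:,:,::-1]);print(r.observe()['tcp_pos'],r.observe()['t'])
for q in('long_pin','short_pin'):
  for n in('side','top'):print(n,q,[(np.round(d['extent']).tolist(),round(d['conf'],2)) for d in r.look_for(q,n)][:3])
print([proj('side',(.5803,.0545,z)).round(1) for z in(.064,.069,.101)])
```

```text
[0.40710321 0.29849808 0.25980376] 16.25
side long_pin [([214.0, 273.0, 9.0, 26.0], 0.71), ([225.0, 134.0, 103.0, 100.0], 0.59), ([277.0, 191.0, 19.0, 21.0], 0.46)]
top long_pin [([179.0, 173.0, 15.0, 16.0], 0.61), ([271.0, 203.0, 12.0, 16.0], 0.53), ([209.0, 173.0, 26.0, 60.0], 0.26)]
side short_pin [([263.0, 247.0, 16.0, 24.0], 0.76)]
top short_pin [([215.0, 208.0, 11.0, 15.0], 0.65), ([288.0, 208.0, 77.0, 20.0], 0.65)]
[array([285.4, 203. ]), array([285.4, 201.6]), array([285.3, 192.3])]
```

View pics/c5.png

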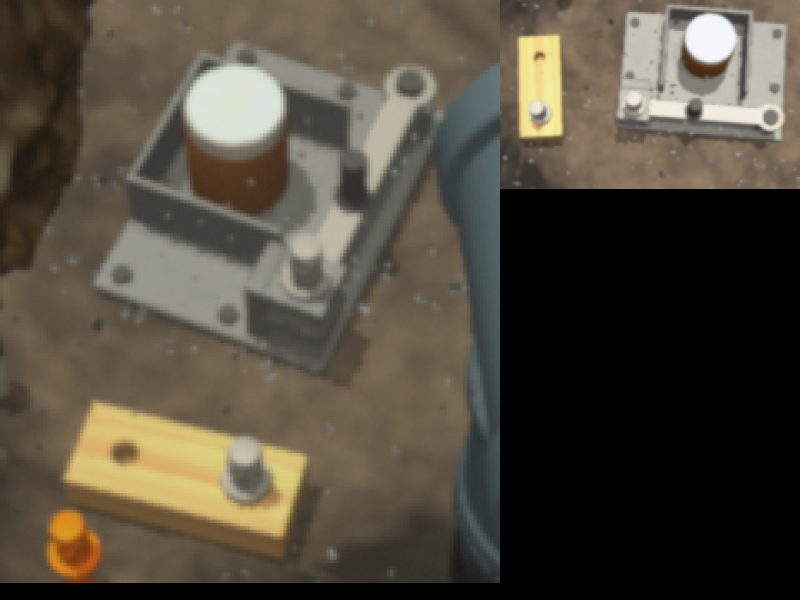

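The pin stands upright in the fork with its flange flat on it. Its grip top is at side (286.5,192), and (285.3,192.3) is predicted for seated. The bar is shut, the short pin is in the rack and the jar is in place.

```bash
python3 -c "
from rig import r
print(r.hand_in())"
```

```text
the job is handed in; nothing more can be done
None
```

The jar is locked in its carrier, and I handed the job in at about 16 s of the 51 s allowed.

- **Bar:** I pushed the knob with closed fingers until the bar met its stop, with 15 N at the position I had predicted.
- **Pin:** I took the long pin from the rack and lowered it through the fork and eye without resistance. The flange met the fork at the expected height with 10 N.

**Last checks:** in the final pictures the flange lies on the fork, and the grip top is within about 1 px of where a seated pin should show. The bar is shut, the short pin is still in the rack, the jar stands in the carrier, and the arm is clear of everything.

**What disagreed:**
- Triangulated heights came out 2–7 mm below the given ones.
- The two cameras differed by 2–4 mm in y. I corrected for this using the position where the gripper found the pin.
- The gripper read 16 mm on the 18 mm grip, and the hold was firm.
- The networks mixed up the pin classes; for example, they reported the orange pin as the long one.

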